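Weigh a turned sleeve and sort heavy from light

TASK

Weigh the steel sleeve from the black rack: stand it gently on the balance pan, slide it along the pan until it is fully home in the red V stop, let go and wait until the beam is still. If the pan has sunk the sleeve is too heavy: stand it in the red cup; if the pan has stayed up, stand it in the green cup. Set it down softly each time and leave the other things alone.

Things in the scene. Friction and masses are not known exactly. Their poses are not given: they have to be found in the camera images.
- sleeve_mid (a point): Steel sleeve, an upright cylinder 32 mm in diameter and 90 mm high; the point is its centre, half-way up (45 mm above its foot). It weighs 0.21 to 0.49 kg, which cannot be seen. It stands on the 12 mm thick black rack at the start. Standing in the stop it is shoved against the wall if the fingers close off-centre or fast.
- plug_mid (a point): Brass plug, 34 mm wide and 43 mm high, standing on the same rack 100 mm from the sleeve; the point is its centre. Not to be disturbed.
- balance: Beam balance on a fixed blue foot (110 x 200 x 16 mm). Origin on the table under the beam's pivot, z up. The beam lies along its y axis, pan at the +y end, brass counterweight and pointer at the -y end. Delicate: neither a sleeve nor the robot may push on it with more than 18 N. The pan stays up until about 3.3 N (a 0.33 kg sleeve) loads it, then sinks 11 mm to its lower rest.
- pan_spot (a point): Point over the pan's inner half, at x = 0, y = 152 mm, z = 134 mm of the balance, for setting a sleeve down clear of the stop. The pan is a flat plate, 60 mm wide, y = 110 to 245 mm. Its height is not measured (the head is set by hand): the empty pan's top lies up to 28 mm above or below this point: lower the sleeve and feel for it. The point does not follow pan or beam.
- stop_spot (a point): Point at x = 0, y = 190 mm, z = 134 mm of the balance. Near it stands the red V stop on the pan: two upright walls 26 mm high, each at 45 degrees, open towards the pivot. It is set by hand, not measured: a sleeve fully home in it has its axis at x = 0 and up to 10 mm before or past this point in y; slide the sleeve to +y to feel it. The point does not follow the stop.
- beam (a joint): Tilt of the balance beam, rad: 0 = pan up on its upper rest (empty or light sleeve; pointer in the green lower band of the scale), growing as the pan sinks, to 0.06 on its lower rest (heavy sleeve; pointer in the red upper band). It moves slowly: allow a second or two to settle.
- nest_red_floor (a point): Red cup for a heavy sleeve, fixed: 40 mm inner and 50 mm outer diameter, rim 10 mm above its inner floor; the point is the centre of the inner floor, 6 mm above the table.
- nest_green_floor (a point): Green cup for a light sleeve, same size; the point is the centre of its inner floor, 6 mm above the table.
- screwdriver_mid (a point): Screwdriver lying on the table, 160 mm long; not to be disturbed.
- jar_mid (a point): Amber jar, 50 mm in diameter and 70 mm high, standing on the table; not to be disturbed.
- collar_mid (a point): Aluminium collar, 48 mm in diameter and 20 mm high, lying on the table; not to be disturbed.

How it is judged:
By the outcome, as a careful person would: the job done as asked, in the order asked, and still so for the second after the job is handed in, with the robot touching nothing.
It also fails if it takes over 64 s, if anything falls off the work surface, if the arm or the gripper's body presses on something with over 40 N, if the wrist force passes 120 N, or if a joint passes its speed limit or range.

ROBOT

A 7-joint arm with a two-finger parallel gripper is mounted at the origin on the work surface. World frame = base frame: x ahead of the robot, y to its left, z up, the work surface at z = 0. Lengths are in m, angles in rad, forces in N, time in s.
With the tool pointing down it reaches from about 0.425 to 0.925 m from the base axis. Payload 6.8 kg.
Tool frame: the origin (TCP) lies midway between the tips of the shut fingers; the grasp point (between the pads) lies 19 mm behind it; x points along the fingers, y is the direction in which the jaws open and shut, and the axes are right-handed (so a half turn about x gives the same grasp; the last joint's range is limited). The gripper opens to 85 mm and grips with 20 to 120 N. Pads are 22 mm wide; open, the fingers measure 114 mm over their backs; the gripper's body (76 mm by 85 mm) begins 54 mm behind the grasp point. The pads swing forward as they close: fully open they stand 13 mm farther back than shut.
Start: joints at [-1.283, 0.477, 0.022, 1.555, -0.011, 1.109, -0.083], TCP at [0.26, 0.623, 0.207] pointing down, gripper open.
Joint ranges: [-2.96, 2.96], [-0.34, 2.1], [-1.41, 1.46], [0.24, 2.44], [-1.37, 4.51], [0.17, 1.92], [-2.96, 2.96]. Speed limits (rad/s): [2.39, 2.39, 3.14, 3.14, 3.14, 3.14, 3.14].

INTERFACE

Orientations are given as a rotation vector (axis times angle).
In Python, from bench import r, viewer, nets gives the robot as it stands.
- The arm moves only by the shell command python3 -m pendant 'ROWS' [FORCE]. ROWS is JSON, one flat list of numbers, 5 for each row, row after row: the finger opening in mm, from 0 to 85.4, then the shift along the tool's x, y, z in mm, then the turn about the tool's x in rad. A call has 1 to 20 rows; each row shifts and turns the commanded pose from where the row before left it, along the tool's axes as they then stand; what a row does not reach is not made up. A row lasts 1/8 s, in which the tool goes at most 62.5 mm and 10.7 degrees, less where a joint would pass 70% of its speed; a pose out of reach is approached as far as the arm can. A call with a gripper value outside its range is refused whole. The fingers move at their own pace and stop on an object; FORCE is the grip in N (left out, the last holds). Time passes only in rows, so rows that do not move let the fingers close. It gives the time, the measured TCP pose, the force and the opening at its end, in the units of the state.
- r.get_obs(): the state, without advancing time (a new reading comes with each control period).
- viewer.grab_frame(name): name is "scene" or "top"; returns (picture, depth): 400x640x3 uint8, red, green, blue; 400x640 float32, m along the optical axis (not along the pixel's ray), 0 where there is no reading.
- viewer.calibration(name): a dict with "mtx" (3x3 intrinsics, pixels), "world_to_cam" (4x4, takes a point from world to camera coordinates). Camera axes: x right, y up, looking along -z (the intrinsics and any distortion apply to the point x, -y, -z); pixel columns grow to the right and rows downward; lengths in m; the calibration is good to about 2 mm. A picture is of the moment at which its call begins. calibration takes no time and is no camera call.
- r.hand_in(): hands the job in, once; it reports no verdict.
Trained networks look in the newest picture that a camera, given by its name, has taken for a name from the list of things; names that differ only in an ending like _2 or _b are one class to them, and where a whole thing is asked for, a point or a joint stands for the part that bears it (a point fixed in the world has none). Each returns a list of dicts, best first, with "score" (0 to 1); they miss things now and then, are a little off and sometimes report something else, mostly with a low value. They report only what shows in the picture. A call takes as long as a camera call.
- nets.look_for(name, camera): "location" ([x, y, z] in m, in world coordinates, good to about 4 mm: the middle of the surface that is visible of it).
- nets.silhouettes(name, camera): "mask" (400x640 bool, what is visible of it).
The state is a dict: "clock": time; "joints": joint angles; "qvel": joint speeds; "tau": joint torques, N m; "tcp_pos": TCP position; "orientation": TCP orientation; "contact_force": force on the tool from outside, world axes, zero at the start; "moment": the same for the moment, N m; "grip_width": finger opening in m.
Only numpy, scipy, OpenCV 4.12 (cv2) and the standard library are available. Lean on these libraries where they do the work, as an engineer would, in place of code of your own. Each camera call takes 0.05 s, during which the arm holds its last target. There are 200 camera calls.

## Working session

There is one attempt and no reset: what is moved stays moved. The work goes in short steps, Python scripts to look and compute and a shell command to move; the robot and the scene stay as the last step left them, time stands still between calls to the robot, and variables do not carry over. Pictures are saved under pics/ and viewed, about 8 in all and at most 12, crops included, and the job is handed in when it is done.

```bash
ls; mkdir -p pics; cat > h.py <<'E'
import numpy as np,cv2
from bench import r,viewer,nets
from scipy.spatial.transform import Rotation as R
np.set_printoptions(precision=4,suppress=True)
def snap(cam,fn,crop=None,s=1):
    p,d=viewer.grab_frame(cam); q=p[:,:,::-1]
    if crop: q=q[crop[1]:crop[3],crop[0]:crop[2]]
    cv2.imwrite('pics/'+fn,cv2.resize(q,None,fx=s,fy=s)); return p,d
def cloud(cam,d):
    c=viewer.calibration(cam);K=np.array(c['mtx']);T=np.linalg.inv(np.array(c['world_to_cam']))
    v,u=np.mgrid[:400,:640]
    P=np.stack([(u-K[0,2])/K[0,0]*d,-(v-K[1,2])/K[1,1]*d,-d,np.ones_like(d)],-1)
    return (P@T.T)[...,:3]
def proj(cam,p):
    c=viewer.calibration(cam);K=np.array(c['mtx']);q=np.array(c['world_to_cam'])@np.append(p,1)
    return K[0,0]*q[0]/-q[2]+K[0,2],K[1,1]*-q[1]/-q[2]+K[1,2]
E
python3 - <<'E'
from h import *
o=r.get_obs();print({k:o[k] for k in('clock','tcp_pos','orientation','grip_width','contact_force')});print(R.from_rotvec(o['orientation']).as_matrix())
for cam in('top','scene'):
    snap(cam,cam+'0.png'); c=viewer.calibration(cam);print(cam,{k:c[k] for k in c if k not in('mtx','world_to_cam')},np.linalg.inv(np.array(c['world_to_cam']))[:3,3])
    for n in('sleeve_mid','plug_mid','balance','pan_spot','stop_spot','nest_red_floor','nest_green_floor','jar_mid','collar_mid','screwdriver_mid'):
        l=nets.look_for(n,cam);print(n,[(np.array(x['location']).round(3).tolist(),round(x['score'],2)) for x in l[:2]])
E
```

```text
pics
{'clock': 0.0, 'tcp_pos': array([0.26  , 0.6222, 0.2062]), 'orientation': array([ 0.3091,  1.5486, -0.3119]), 'grip_width': 0.08542102595757593, 'contact_force': array([ 0.1983, -0.0021, -0.5157])}
[[-0.0005  0.3855  0.9227]
 [-0.0017  0.9227 -0.3855]
 [-1.     -0.0018  0.0002]]
top {} [ 0.4279 -0.035   1.1511]
sleeve_mid [([0.443, 0.285, 0.102], 0.44)]
plug_mid []
balance [([0.582, 0.014, 0.146], 0.64)]
pan_spot []
stop_spot [([0.589, 0.017, 0.15], 0.75)]
nest_red_floor []
nest_green_floor [([0.434, -0.177, 0.006], 0.68)]
jar_mid [([0.67, -0.35, 0.071], 0.84)]
collar_mid [([0.448, -0.072, 0.018], 0.61)]
screwdriver_mid [([0.418, -0.009, 0.027], 0.8)]
scene {} [ 0.9438 -0.3422  0.9337]
sleeve_mid [([0.452, 0.283, 0.072], 0.55)]
plug_mid [([0.434, 0.189, 0.052], 0.53)]
balance [([0.602, -0.019, 0.143], 0.71)]
pan_spot [([0.603, -0.022, 0.142], 0.94)]
stop_spot [([0.603, -0.021, 0.136], 0.73)]
nest_red_floor [([0.446, -0.299, 0.002], 0.85)]
nest_green_floor [([0.441, -0.178, 0.002], 0.64)]
jar_mid [([0.686, -0.361, 0.069], 0.97)]
collar_mid [([0.457, -0.071, 0.018], 0.6)]
screwdriver_mid [([0.427, -0.016, 0.021], 0.6)]
```

View pics/top0.png

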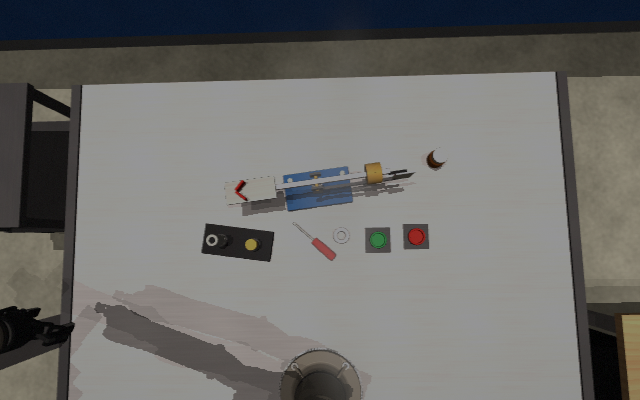

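View pics/scene0.png

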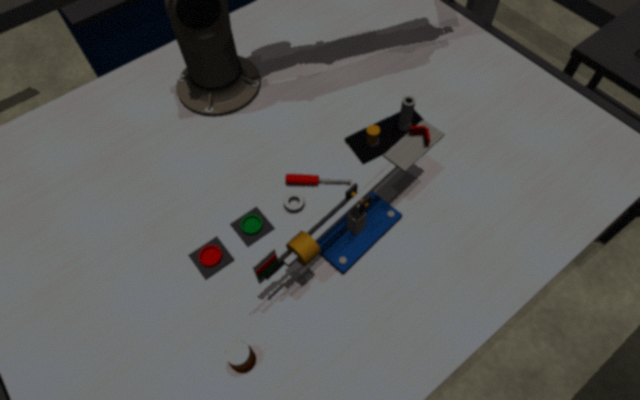

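Top view: sleeve at (212,240), plug (251,244), pan with red V at (240,189), pivot (317,182), counterweight (374,172), green cup (377,240), red cup (416,237), jar (435,158). The scene view agrees. Next I measure these with colour and depth.

```bash
python3 - <<'E'
from h import *
for cam in('top','scene'):
    p,d=viewer.grab_frame(cam);C=cloud(cam,d);h=cv2.cvtColor(p,cv2.COLOR_RGB2HSV);H,S,V=[h[...,i].astype(int) for i in range(3)]
    ok=d>0;X,Y,Z=C[...,0],C[...,1],C[...,2]
    print(cam,'table z',np.median(Z[ok&(abs(X-.35)<.03)&(abs(Y+.3)<.2)]))
    def st(n,m):
        m=m&ok
        if m.sum()<5: print(n,m.sum());return
        q=C[m];rc=cv2.minAreaRect((q[:,:2]*1000).astype(np.float32));print(n,m.sum(),'med',np.median(q,0),'z5-95',np.percentile(q[:,2],[5,95]),'rect',np.round(rc[0],1),np.round(rc[1],1),round(rc[2],1))
    st('foot',(H>100)&(H<125)&(S>130)&(Z<.05)&(Z>0.005)&(abs(X-.57)<.1)&(abs(Y)<.15))
    st('sleevetop',(Z>.09)&(abs(X-.44)<.04)&(abs(Y-.287)<.04))
    st('plugtop',(Z>.045)&(abs(X-.44)<.04)&(abs(Y-.19)<.03))
    pm=(Z>.09)&(Z<.18)&(abs(X-.57)<.09)&(Y>.10)&(Y<.3)
    red=((H<10)|(H>170))&(S>120)
    st('pan',pm&~red&(S<60)); st('stop',pm&red)
    st('white beam',(Z>.09)&(Z<.2)&(abs(X-.57)<.09)&(Y>-.3)&(Y<.3)&~red)
    st('cw',(H>10)&(H<30)&(S>100)&(Z>.1)&(X>.5)&(Y<-.05)&(Y>-.25))
    st('green',(H>50)&(H<80)&(S>120)&(Z<.03)&(abs(X-.44)<.05)&(abs(Y+.178)<.05))
    st('red',red&(Z<.03)&(abs(X-.44)<.05)&(abs(Y+.29)<.05))
    st('redflo',red&(Z<.01)&(abs(X-.44)<.05)&(abs(Y+.29)<.05))
    m=nets.silhouettes('sleeve_mid',cam); 
    if m: st('sleeve sil',m[0]['mask']&(Z>.02))
E
```

```text
top table z -0.0007064723099028392
foot 260 med [0.5808 0.0751 0.0156] z5-95 [0.0117 0.0189] rect [585.7  73.9] [106.7  46.6] 3.1
sleevetop 116 med [0.4426 0.2911 0.1013] z5-95 [0.0954 0.1043] rect [443.8 292.9] [32.1 30.5] 88.8
plugtop 109 med [0.4294 0.1945 0.0543] z5-95 [0.0512 0.0577] rect [429.5 193.6] [31.9 28.9] 89.3
pan 1036 med [0.5725 0.1662 0.154 ] z5-95 [0.1507 0.1572] rect [573.5 171.2] [ 60.6 142.3] 7.1
stop 62 med [0.5756 0.1958 0.175 ] z5-95 [0.1553 0.1797] rect [570.2 196.7] [51.1 24. ] 7.2
white beam 2434 med [0.59   0.0244 0.1528] z5-95 [0.1323 0.1695] rect [595.5  -6. ] [ 60.6 499.5] 7.1
cw 298 med [ 0.609  -0.1556  0.1659] z5-95 [0.1506 0.1711] rect [ 612.5 -157.3] [52.3 44. ] 7.3
green 201 med [ 0.4373 -0.1813  0.0062] z5-95 [0.002  0.0172] rect [ 436.1 -180.2] [43.1 44.5] 89.1
red 230 med [ 0.4444 -0.2954  0.0075] z5-95 [0.0023 0.0172] rect [ 444.9 -295. ] [48.6 52.3] 28.2
redflo 143 med [ 0.4445 -0.296   0.0057] z5-95 [0.0015 0.0085] rect [ 447.6 -299.8] [46.  42.1] 88.9
sleeve sil 188 med [0.4424 0.2853 0.0992] z5-95 [0.0291 0.104 ] rect [442.5 292.7] [29.4 3
[... 325 characters left out ...]
2.4 33.4] 31.2
pan 1225 med [0.5791 0.1551 0.1533] z5-95 [0.1503 0.1559] rect [573.8 169.6] [ 61.3 140.5] 7.3
stop 177 med [0.5642 0.1924 0.1719] z5-95 [0.1584 0.1797] rect [567.8 204.3] [55.3 46.6] 6.4
white beam 4129 med [ 0.5992 -0.021   0.1512] z5-95 [0.1305 0.1696] rect [596.6  -8.8] [ 61.3 500.4] 7.3
cw 676 med [ 0.6235 -0.1597  0.164 ] z5-95 [0.1423 0.1698] rect [ 620.8 -184.8] [ 50.  123.5] 7.3
green 369 med [ 0.4339 -0.1809  0.0067] z5-95 [0.0019 0.0168] rect [ 433.2 -180.2] [49.5 58.3] 66.7
red 451 med [ 0.4419 -0.2959  0.0063] z5-95 [0.0013 0.0161] rect [ 440. -295.] [60.9 53.3] 5.5
redflo 289 med [ 0.4405 -0.2956  0.0046] z5-95 [0.0008 0.0089] rect [ 439.7 -294.7] [60.1 52.6] 6.4
```

```bash
python3 -m pendant '[85,0,0,0,0.175, 85,0,0,0,0.175, 85,0,0,0,0.175, 85,0,0,0,0.175, 85,0,0,0,0.175, 85,0,0,0,0.175, 85,0,17.6,43.9,0, 85,0,17.6,43.9,0, 85,0,17.6,43.9,0, 85,0,17.6,43.9,0, 85,0,17.6,43.9,0, 85,0,17.6,43.9,0, 85,0,17.6,43.9,0, 85,0,17.6,43.9,0, 85,0,0,0,0, 85,0,0,0,0]' 40
cat > st.py <<'E'
from h import *
import sys
o=r.get_obs();M=R.from_rotvec(o['orientation']).as_matrix();p=o['tcp_pos']
print('t',o['clock'],'tcp',p,'F',o['contact_force'],'M',o['moment'],'grip',o['grip_width'],'yaw',np.degrees(np.arctan2(M[1,1],M[0,1])),'tilt',M[2])
if len(sys.argv)>1:
    t=np.array(eval(sys.argv[1]));print('tool shift mm to',t,':',M.T@(t-p)*1000)
E
python3 st.py .444,.291,.120
```

```text
clock: 3.3
tcp_pos: [0.4435, 0.2926, 0.2072]
orientation: [1.117, 1.266, -1.116]
contact_force: [-0.4, 0.9, 1.1]
grip_width: 0.085
t 3.3 tcp [0.4435 0.2926 0.2072] F [-0.4196  0.8596  1.1309] M [-0.0103  0.007  -0.0116] grip 0.08500306673347334 yaw 7.174665984744754 tilt [-1.      0.     -0.0008]
tool shift mm to [0.444 0.291 0.12 ] : [87.2382  0.3038  1.702 ]
```

```bash
python3 -m pendant '[85,30,0.3,1.6,0, 85,40,0,0,0, 85,40,0,0,0, 85,24,0,0,0, 85,14,0,0,0, 85,5,0,0,0, 70,0,0,0,0, 60,0,0,0,0, 52,0,0,0,0, 46,0,0,0,0, 42,0,0,0,0, 38,0,0,0,0, 36,0,0,0,0, 34,0,0,0,0,32,0,0,0,0,30,0,0,0,0, 28,0,0,0,0,28,0,0,0,0]' 40; python3 st.py
```

```text
clock: 5.55
tcp_pos: [0.4438, 0.2904, 0.0542]
orientation: [1.116, 1.266, -1.117]
contact_force: [-3.3, -0.4, 5.6]
grip_width: 0.0307
t 5.55 tcp [0.4438 0.2904 0.0542] F [-3.3199 -0.4118  5.5759] M [-0.1634  0.7601 -0.039 ] grip 0.030739003941835756 yaw 7.165836417889792 tilt [-1.     -0.0008 -0.    ]
```

```bash
python3 -m pendant '[26,-3,0,0,0, 26,-5,0,0,0, 26,-10,0,0,0, 26,0,0,0,0, 26,0,0,0,0,26,0,0,0,0]' 40; python3 st.py
```

```text
clock: 6.3
tcp_pos: [0.444, 0.2903, 0.0719]
orientation: [1.116, 1.266, -1.117]
contact_force: [-0.2, -0.1, -3.2]
grip_width: 0.0308
t 6.3 tcp [0.444  0.2903 0.0719] F [-0.1988 -0.0853 -3.1859] M [-0.0501 -0.0063  0.0404] grip 0.030776480560985083 yaw 7.16111371357614 tilt [-1.     -0.0003  0.0002]
```

```bash
python3 -m pendant '[26,-23,0,0,0, 26,-40,0,0,0, 26,-50,0,0,0, 26,-50,0,0,0, 26,0,10,14,0, 26,0,23,33,0, 26,0,28,39,0, 26,0,27,38,0, 26,0,18,26,0, 26,0,7.6,10.7,0, 26,0,0,0,0, 26,0,0,0,0, 26,0,0,0,0]' 40; python3 st.py .5768,.1451,.201
python3 - <<'E'
from h import *
snap('scene','s1.png',(300,50,500,290),2.5)
E
```

```text
clock: 7.92
tcp_pos: [0.5762, 0.1466, 0.235]
orientation: [1.115, 1.268, -1.115]
contact_force: [-0.0, 0.3, -4.8]
grip_width: 0.0306
t 7.925 tcp [0.5762 0.1466 0.235 ] F [-0.0006  0.34   -4.8425] M [ 0.0122 -0.036  -0.0146] grip 0.030582920385659306 yaw 7.297585896496786 tilt [-1.     -0.0005 -0.0007]
tool shift mm to [0.5768 0.1451 0.201 ] : [33.9498  0.4699  1.5817]
```

View pics/s1.png

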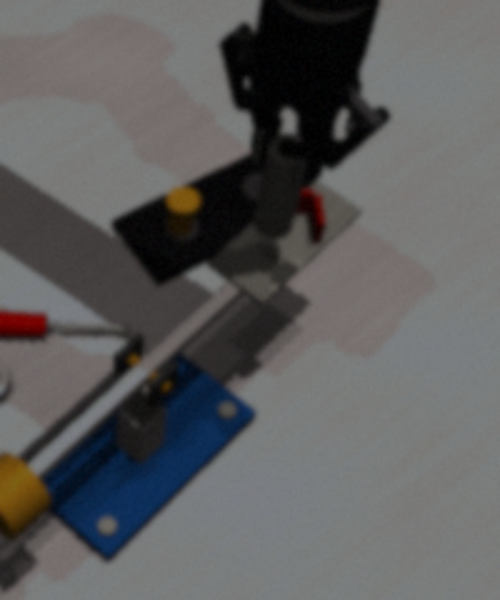

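The picture shows the sleeve upright in the fingers over the pan at about (275,200), clear of the red V at (315,215). I'll lower it to about 6 mm above the expected pan height, then feel for contact.

```bash
python3 -m pendant '[26,10,0.5,1.5,0, 26,12,0,0,0, 26,7,0,0,0, 26,2,0,0,0,26,0,0,0,0,26,0,0,0,0]' 40; python3 st.py; for i in 1; do :; done
```

```text
clock: 8.72
tcp_pos: [0.5779, 0.1437, 0.2044]
orientation: [1.117, 1.265, -1.116]
contact_force: [-0.4, 0.2, -3.3]
grip_width: 0.0307
t 8.725 tcp [0.5779 0.1437 0.2044] F [-0.378   0.2361 -3.3441] M [-0.0019 -0.0213 -0.0049] grip 0.030718938605048315 yaw 7.15500755046526 tilt [-1.      0.0007 -0.0002]
```

```bash
python3 -m pendant '[26,1,0,0,0,26,1,0,0,0,26,1,0,0,0]'; python3 st.py
```

```text
clock: 9.1
tcp_pos: [0.5776, 0.1437, 0.201]
orientation: [1.117, 1.266, -1.117]
contact_force: [0.4, 1.1, -4.1]
grip_width: 0.0306
t 9.1 tcp [0.5776 0.1437 0.201 ] F [ 0.367   1.1097 -4.0514] M [-0.008  -0.001  -0.0239] grip 0.03058650104696263 yaw 7.158087252041575 tilt [-1.      0.     -0.0001]
```

```bash
python3 -m pendant '[26,0.5,0,0,0,26,0.5,0,0,0]'; python3 st.py
```

```text
clock: 9.35
tcp_pos: [0.5776, 0.1437, 0.2]
orientation: [1.117, 1.266, -1.117]
contact_force: [-0.1, 0.8, -3.6]
grip_width: 0.0309
t 9.35 tcp [0.5776 0.1437 0.2   ] F [-0.0751  0.8303 -3.6207] M [0.0199 0.0262 0.0096] grip 0.03085370303154518 yaw 7.163562607422128 tilt [-1. -0. -0.]
```

```bash
python3 -m pendant '[26,0.5,0,0,0,26,0.5,0,0,0]'; python3 st.py
```

```text
clock: 9.6
tcp_pos: [0.5777, 0.1437, 0.1991]
orientation: [1.117, 1.266, -1.117]
contact_force: [0.3, -0.5, -3.3]
grip_width: 0.0307
t 9.6 tcp [0.5777 0.1437 0.1991] F [ 0.3264 -0.5379 -3.3145] M [-0.0643 -0.0092  0.0068] grip 0.030650450945597353 yaw 7.161724813456534 tilt [-1.  0. -0.]
```

```bash
python3 -m pendant '[26,0.5,0,0,0,26,0.5,0,0,0]'; python3 -m pendant '[26,0.5,0,0,0]';python3 -m pendant '[26,0.5,0,0,0]'
```

```text
clock: 9.85
tcp_pos: [0.5776, 0.1437, 0.1981]
orientation: [1.117, 1.266, -1.117]
contact_force: [-0.3, 0.9, -3.6]
grip_width: 0.031
clock: 9.98
tcp_pos: [0.5776, 0.1437, 0.1976]
orientation: [1.117, 1.266, -1.117]
contact_force: [-0.4, 0.6, -3.3]
grip_width: 0.0306
clock: 10.1
tcp_pos: [0.5776, 0.1437, 0.1971]
orientation: [1.117, 1.266, -1.117]
contact_force: [-0.2, -0.3, -3.7]
grip_width: 0.0305
```

```bash
python3 -m pendant '[26,0.5,0,0,0]'; python3 st.py
```

```text
clock: 10.22
tcp_pos: [0.5777, 0.1437, 0.1968]
orientation: [1.117, 1.266, -1.117]
contact_force: [-0.6, -0.6, 0.6]
grip_width: 0.0306
t 10.225 tcp [0.5777 0.1437 0.1968] F [-0.5596 -0.5568  0.5753] M [-0.0788  0.3502  0.0347] grip 0.030562231379364497 yaw 7.157457698281976 tilt [-1.      0.0001 -0.0001]
```

```bash
python3 -m pendant '[26,0.5,0,0,0]'; python3 st.py
```

```text
clock: 10.35
tcp_pos: [0.5777, 0.1437, 0.1965]
orientation: [1.117, 1.266, -1.116]
contact_force: [-1.1, 0.2, 0.4]
grip_width: 0.0306
t 10.35 tcp [0.5777 0.1437 0.1965] F [-1.067   0.192   0.4455] M [-0.0394  0.4592 -0.0011] grip 0.030629516105397103 yaw 7.160102286026926 tilt [-1.      0.0001 -0.0003]
```

```bash
python3 -m pendant '[26,0,0,-2,0,26,0,0,-4,0,26,0,0,-4,0,26,0,0,-4,0,26,0,0,-4,0,26,0,0,-2,0]'; python3 st.py
```

```text
clock: 11.1
tcp_pos: [0.5751, 0.164, 0.196]
orientation: [1.116, 1.266, -1.116]
contact_force: [0.5, -1.9, -0.7]
grip_width: 0.0306
t 11.1 tcp [0.5751 0.164  0.196 ] F [ 0.4862 -1.8867 -0.6945] M [-0.5514 -0.1265 -0.0545] grip 0.030607164766331775 yaw 7.1896937128556715 tilt [-1.     -0.     -0.0001]
```

```bash
python3 -m pendant '[26,0,0,-1,0,26,0,0,-1,0,26,0,0,-1,0]'; python3 st.py .572,.1828,.1965
```

```text
clock: 11.48
tcp_pos: [0.5748, 0.1664, 0.1961]
orientation: [1.117, 1.266, -1.117]
contact_force: [0.2, -2.6, -1.0]
grip_width: 0.0309
t 11.475 tcp [0.5748 0.1664 0.1961] F [ 0.1904 -2.6136 -1.0168] M [-0.5382 -0.0522  0.0192] grip 0.030900301136393315 yaw 7.149042667885183 tilt [-1.     -0.0001  0.    ]
tool shift mm to [0.572  0.1828 0.1965] : [ -0.4103  -0.696  -16.5947]
```

```bash
python3 -m pendant '[26,0,-0.3,-1,0,26,0,-0.3,-1,0,26,0,0,-1,0,26,0,0,-1,0]'; python3 -m pendant '[26,0,0,-1,0,26,0,0,-1,0]'; python3 st.py
```

```text
clock: 11.98
tcp_pos: [0.5736, 0.1704, 0.1961]
orientation: [1.117, 1.266, -1.117]
contact_force: [-0.0, -1.5, -0.9]
grip_width: 0.0307
clock: 12.22
tcp_pos: [0.5734, 0.1724, 0.1961]
orientation: [1.117, 1.266, -1.117]
contact_force: [0.4, -1.7, 0.1]
grip_width: 0.031
t 12.225 tcp [0.5734 0.1724 0.1961] F [ 0.4438 -1.696   0.1079] M [-0.4937 -0.073  -0.0428] grip 0.030989027774734567 yaw 7.158661862893187 tilt [-1.     -0.0001 -0.    ]
```

```bash
python3 -m pendant '[26,0,0,-1,0,26,0,0,-1,0]'; python3 st.py
```

```text
clock: 12.48
tcp_pos: [0.5731, 0.1744, 0.196]
orientation: [1.117, 1.266, -1.117]
contact_force: [0.3, -1.8, -1.3]
grip_width: 0.0308
t 12.475 tcp [0.5731 0.1744 0.196 ] F [ 0.307  -1.7682 -1.2518] M [-0.4919 -0.0493 -0.0355] grip 0.030763774047944833 yaw 7.162849291854025 tilt [-1.     -0.0001  0.    ]
```

```bash
python3 -m pendant '[26,0,0,-1,0,26,0,0,-1,0]'; python3 st.py
```

```text
clock: 12.72
tcp_pos: [0.5729, 0.1764, 0.1961]
orientation: [1.117, 1.266, -1.117]
contact_force: [0.3, -1.7, -0.6]
grip_width: 0.0307
t 12.725 tcp [0.5729 0.1764 0.1961] F [ 0.2971 -1.7296 -0.5771] M [-0.5209 -0.0532 -0.029 ] grip 0.030701845079302747 yaw 7.159886211400684 tilt [-1.  0. -0.]
```

```bash
python3 -m pendant '[26,0,0,-1,0]'; python3 -m pendant '[26,0,0,-1,0]'; python3 st.py
```

```text
clock: 12.85
tcp_pos: [0.5728, 0.1774, 0.1961]
orientation: [1.117, 1.266, -1.117]
contact_force: [0.3, -1.4, -0.7]
grip_width: 0.0308
clock: 12.98
tcp_pos: [0.5727, 0.1784, 0.1961]
orientation: [1.117, 1.266, -1.117]
contact_force: [-0.1, -1.6, 0.3]
grip_width: 0.0307
t 12.975 tcp [0.5727 0.1784 0.1961] F [-0.1358 -1.6294  0.2942] M [-0.5403 -0.1039 -0.0061] grip 0.030734970761642107 yaw 7.160578366955016 tilt [-1. -0. -0.]
```

```bash
python3 -m pendant '[26,0,0,-0.8,0]'; python3 st.py
```

```text
clock: 13.1
tcp_pos: [0.5726, 0.1792, 0.1961]
orientation: [1.117, 1.266, -1.117]
contact_force: [-0.0, -1.8, -0.8]
grip_width: 0.0306
t 13.1 tcp [0.5726 0.1792 0.1961] F [-0.0417 -1.7798 -0.8119] M [-0.4629 -0.1042 -0.039 ] grip 0.030564166796975458 yaw 7.163528050898972 tilt [-1.      0.     -0.0001]
```

```bash
python3 -m pendant '[26,0,0,-0.8,0]'; python3 st.py
```

```text
clock: 13.22
tcp_pos: [0.5725, 0.1799, 0.1961]
orientation: [1.117, 1.266, -1.117]
contact_force: [-0.4, -2.3, -0.4]
grip_width: 0.0304
t 13.225 tcp [0.5725 0.1799 0.1961] F [-0.3811 -2.267  -0.4301] M [-0.4928 -0.0742 -0.0057] grip 0.030414287358502694 yaw 7.161581582380543 tilt [-1.  0.  0.]
```

```bash
python3 -m pendant '[26,0,0,-0.8,0]'; python3 st.py
```

```text
clock: 13.35
tcp_pos: [0.5724, 0.1808, 0.1961]
orientation: [1.117, 1.266, -1.117]
contact_force: [0.5, -1.7, -1.1]
grip_width: 0.0307
t 13.35 tcp [0.5724 0.1808 0.1961] F [ 0.4632 -1.6528 -1.0526] M [-0.4783 -0.084  -0.0077] grip 0.030744921920050943 yaw 7.164007464246798 tilt [-1. -0. -0.]
```

```bash
python3 -m pendant '[26,0,0,-0.8,0]'; python3 st.py
```

```text
clock: 13.48
tcp_pos: [0.5723, 0.1815, 0.1961]
orientation: [1.117, 1.266, -1.117]
contact_force: [1.3, -2.2, -0.3]
grip_width: 0.0308
t 13.475 tcp [0.5723 0.1815 0.1961] F [ 1.2909 -2.1974 -0.25  ] M [-0.4944 -0.1058  0.0119] grip 0.03075268347292566 yaw 7.1612412871997 tilt [-1. -0. -0.]
```

```bash
python3 -m pendant '[26,0,0,-0.8,0]'; python3 st.py
```

```text
clock: 13.6
tcp_pos: [0.5722, 0.182, 0.196]
orientation: [1.116, 1.265, -1.117]
contact_force: [0.0, -3.1, -1.1]
grip_width: 0.0305
t 13.6 tcp [0.5722 0.182  0.196 ] F [ 0.0143 -3.0522 -1.1383] M [-0.8347 -0.1841 -0.0482] grip 0.03051635758434967 yaw 7.151097840042394 tilt [-1.     -0.0001  0.0004]
```

```bash
python3 -m pendant '[26,0,0,-0.8,0]'; python3 st.py
```

```text
clock: 13.72
tcp_pos: [0.5721, 0.1823, 0.196]
orientation: [1.116, 1.265, -1.118]
contact_force: [0.5, -3.9, -0.7]
grip_width: 0.0305
t 13.725 tcp [0.5721 0.1823 0.196 ] F [ 0.5304 -3.8516 -0.6948] M [-1.1115 -0.1511 -0.013 ] grip 0.030542724125706713 yaw 7.129411498331604 tilt [-1.     -0.0002  0.0009]
```

```bash
python3 -m pendant '[26,0,0,-0.8,0]'; python3 st.py
```

```text
clock: 13.85
tcp_pos: [0.572, 0.1828, 0.1959]
orientation: [1.116, 1.265, -1.118]
contact_force: [0.6, -4.9, -0.7]
grip_width: 0.0306
t 13.85 tcp [0.572  0.1828 0.1959] F [ 0.6298 -4.937  -0.7113] M [-1.4975 -0.2474 -0.0319] grip 0.030596019968070112 yaw 7.110038291610937 tilt [-1.     -0.0004  0.0012]
```

```bash
python3 -m pendant '[26,0,0,-0.8,0]'; python3 st.py
```

```text
clock: 13.98
tcp_pos: [0.572, 0.183, 0.1959]
orientation: [1.116, 1.264, -1.119]
contact_force: [0.4, -7.4, -2.0]
grip_width: 0.0308
t 13.975 tcp [0.572  0.183  0.1959] F [ 0.429  -7.3962 -2.0423] M [-1.78   -0.2581 -0.0923] grip 0.030839945802559235 yaw 7.099318530468444 tilt [-1.     -0.0004  0.0019]
```

```bash
python3 -m pendant '[26,0,0,-0.8,0]'; python3 st.py
```

```text
clock: 14.1
tcp_pos: [0.5719, 0.1833, 0.1958]
orientation: [1.116, 1.264, -1.119]
contact_force: [0.2, -7.4, -2.9]
grip_width: 0.0311
t 14.1 tcp [0.5719 0.1833 0.1958] F [ 0.226  -7.3901 -2.8874] M [-1.9406 -0.3872 -0.0432] grip 0.031086623388919793 yaw 7.079650273648211 tilt [-1.     -0.0006  0.0025]
```

```bash
python3 -m pendant '[26,0,0,1,0,26,0.4,0,0.8,0,26,0,0,0,0]'; python3 st.py
```

```text
clock: 14.48
tcp_pos: [0.572, 0.1829, 0.1955]
orientation: [1.116, 1.265, -1.118]
contact_force: [0.5, -5.9, -2.2]
grip_width: 0.0307
t 14.475 tcp [0.572  0.1829 0.1955] F [ 0.5243 -5.9092 -2.1914] M [-1.4483 -0.2368 -0.0201] grip 0.030728356315823987 yaw 7.126109410968692 tilt [-1.     -0.0004  0.0009]
```

```bash
python3 -m pendant '[30,0,0,0,0,31,0,0,0,0,32,0,0,0,0,33,0,0,0,0,35,0,0,0,0,38,0,0,0,0,42,0,0,0,0,48,0,0,0,0,56,0,0,0,0,66,0,0,0,0,75,0,0,0,0,75,0,0,0,0]' 20; python3 st.py
```

```text
clock: 15.98
tcp_pos: [0.572, 0.1837, 0.1957]
orientation: [1.117, 1.266, -1.117]
contact_force: [-0.1, -0.4, -0.1]
grip_width: 0.0749
t 15.975 tcp [0.572  0.1837 0.1957] F [-0.1143 -0.3691 -0.0994] M [ 0.0062 -0.0034 -0.0287] grip 0.07492288333791788 yaw 7.161266289846532 tilt [-1. -0. -0.]
```

```bash
python3 - <<'E'
from h import *
p,d=snap('scene','s2.png',(240,80,460,290),2.7)
C=cloud('scene',d);print(r.get_obs()['clock'])
hsv=cv2.cvtColor(p,cv2.COLOR_RGB2HSV)
X,Y,Z=C[...,0],C[...,1],C[...,2]
u=np.array([-.1253,.992]);v=np.array([.992,.1253]);D=C[...,:2]-np.array([.5958,-.0057]);yb=D@u;xb=D@v
m=(d>0)&(abs(xb)<.03)&(hsv[...,1]<60)
for a,b in((.1,.13),(.13,.17),(.2,.245),(-.1,-.03),(.03,.09)):
    k=m&(yb>a)&(yb<b)&(Z>.12)&(Z<.17);print(a,b,k.sum(),np.median(Z[k]) if k.sum() else None)
E
```

```text
16.025
0.1 0.13 268 0.14562672618635375
0.13 0.17 412 0.14447142352377607
0.2 0.245 146 0.1396318253094595
-0.1 -0.03 391 0.15000492194776793
0.03 0.09 200 0.14413620587394055
```

View pics/s2.png

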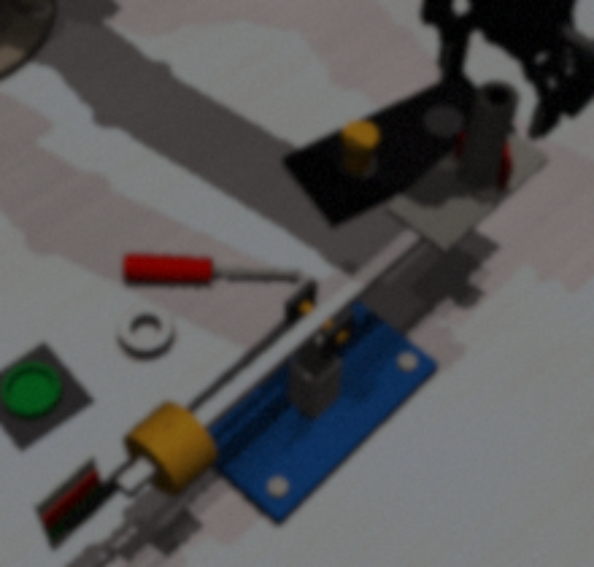

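The sleeve stands in the V at about (490,130) with the fingers clear, and the pan is already about 10 mm lower. Next I wait for it to settle and check again.

```bash
python3 -m pendant '[75,0,0,0,0,75,0,0,0,0,75,0,0,0,0,75,0,0,0,0,75,0,0,0,0,75,0,0,0,0,75,0,0,0,0,75,0,0,0,0,75,0,0,0,0,75,0,0,0,0,75,0,0,0,0,75,0,0,0,0,75,0,0,0,0,75,0,0,0,0,75,0,0,0,0,75,0,0,0,0]'
cat > bal.py <<'E'
from h import *
u=np.array([-.1253,.992]);v=np.array([.992,.1253])
for cam in('scene','top'):
    p,d=viewer.grab_frame(cam);C=cloud(cam,d);hsv=cv2.cvtColor(p,cv2.COLOR_RGB2HSV)
    Z=C[...,2];D=C[...,:2]-np.array([.5958,-.0057]);yb=D@u;xb=D@v;S=hsv[...,1];red=((hsv[...,0]<10)|(hsv[...,0]>170))&(S>120)
    m=(d>0)&(abs(xb)<.03)&(S<60)&(Z>.12)&(Z<.17)
    k=m&((yb>.02)&(yb<.165)|(yb>.22)&(yb<.24));a,b=np.polyfit(yb[k],Z[k],1);k2=m&(yb>.115)&(yb<.16)
    print(cam,'t',r.get_obs()['clock'],'pan z',np.median(Z[k2]),'@y',np.median(yb[k2]))
    q=(d>0)&(Z>.205)&(Z<.245)&(abs(yb-.188)<.03)&(abs(xb)<.024)
    if q.sum()>5: print('sleeve top n',q.sum(),'xb',np.percentile(xb[q],[2,50,98]),'yb',np.percentile(yb[q],[2,50,98]),'z95',np.percentile(Z[q],95))
    l=nets.look_for('beam',cam);print([(np.array(x['location']).round(3),round(x['score'],2)) for x in l[:1]])
E
python3 bal.py
python3 - <<'E'
from h import *
snap('scene','s3.png',(240,80,460,290),2.7)
E
```

```text
clock: 18.02
tcp_pos: [0.572, 0.1837, 0.1957]
orientation: [1.117, 1.266, -1.117]
contact_force: [0.5, 0.6, -0.1]
grip_width: 0.0747
scene t 18.075 pan z 0.14516007221719873 @y 0.13686068180843158
sleeve top n 300 xb [-0.0136  0.0033  0.0158] yb [0.1761 0.1855 0.2072] z95 0.2340194710149524
[(array([ 0.599, -0.011,  0.146]), 0.95)]
top t 18.175 pan z 0.1459096025570914 @y 0.13705988624929344
sleeve top n 51 xb [-0.0144 -0.0053  0.0073] yb [0.1795 0.1827 0.189 ] z95 0.23496526708744936
[(array([0.595, 0.018, 0.145]), 0.93)]
```

View pics/s3.png

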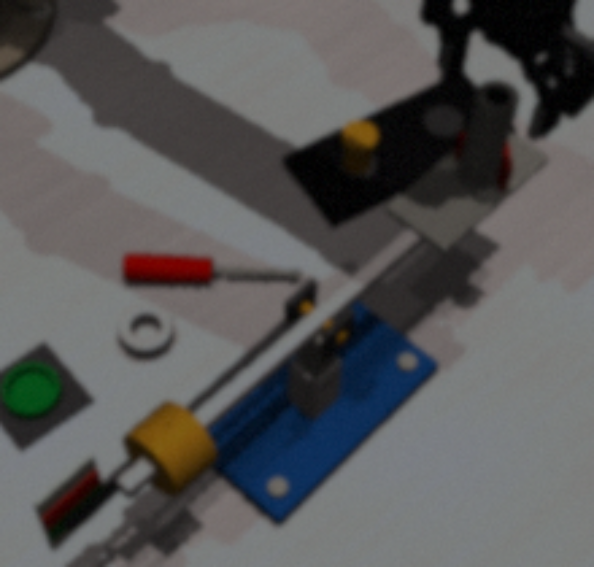

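The pan height hasn't changed after 2 s: about 9 mm lower at y=137 mm, which is roughly 0.06 rad, so the beam is on its lower rest. The pointer at (70,500) is in the red band, so the sleeve is heavy and goes in the red cup. Next I regrip slowly, on the same centre.

```bash
python3 -m pendant '[75,3,0,0,0,75,4,0,0,0,65,3,0,0,0,55,0,0,0,0,48,0,0,0,0,43,0,0,0,0,39,0,0,0,0,37,0,0,0,0,36,0,0,0,0,35,0,0,0,0,34.3,0,0,0,0,33.6,0,0,0,0,33,0,0,0,0,32.5,0,0,0,0,32,0,0,0,0]' 20; python3 st.py
```

```text
clock: 20.15
tcp_pos: [0.5719, 0.1837, 0.1857]
orientation: [1.116, 1.266, -1.117]
contact_force: [-0.7, -0.4, 0.9]
grip_width: 0.032
t 20.15 tcp [0.5719 0.1837 0.1857] F [-0.6825 -0.4261  0.8862] M [-0.0174  0.3145  0.0221] grip 0.03200593960443871 yaw 7.162961598398453 tilt [-1.     -0.0003 -0.    ]
```

```bash
python3 -m pendant '[31.5,0,0,0,0,31,0,0,0,0,30.5,0,0,0,0,30,0,0,0,0,29.5,0,0,0,0,29,0,0,0,0]' 25; python3 st.py
```

```text
clock: 20.9
tcp_pos: [0.5719, 0.1837, 0.1858]
orientation: [1.117, 1.266, -1.117]
contact_force: [-3.5, -0.8, 4.7]
grip_width: 0.0311
t 20.9 tcp [0.5719 0.1837 0.1858] F [-3.4993 -0.8174  4.7368] M [-0.0672  0.9129 -0.018 ] grip 0.031063242524287837 yaw 7.161695697224217 tilt [-1.     -0.0003 -0.0002]
```

```bash
python3 -m pendant '[28,-0.5,0,0.5,0,28,-1,0,0.7,0,28,-2,0,1,0,28,-5,0,2,0,28,-10,0,2,0,28,-16,0,0,0,28,-16,0,0,0,28,-8,0,0,0,28,0,0,0,0]' 40; python3 st.py .443,-.2955,.245
python3 - <<'E'
from h import *
for cam in('top','scene'):
  for n,lo,hi,c in(('green',50,80,(.436,-.18)),('red',170,190,(.443,-.2955))):
    p,d=viewer.grab_frame(cam);C=cloud(cam,d);h=cv2.cvtColor(p,cv2.COLOR_RGB2HSV).astype(int);H=np.where(h[...,0]<10,h[...,0]+180,h[...,0])
    near=(np.hypot(C[...,0]-c[0],C[...,1]-c[1])<.045)&(d>0)
    m=((H>=lo)&(H<=hi)&(h[...,1]>100)&near).astype(np.uint8)
    ct=max(cv2.findContours(m,0,1)[0],key=cv2.contourArea);(uu,vv),ax,_=cv2.fitEllipse(ct)
    # ray to rim plane z=.016
    c2=viewer.calibration(cam);K=np.array(c2['mtx']);T=np.linalg.inv(np.array(c2['world_to_cam']))
    ray=T[:3,:3]@np.array([(uu-K[0,2])/K[0,0],-(vv-K[1,2])/K[1,1],-1]);o=T[:3,3]
    for z in(.006,.016): print(cam,n,z,(o+ray*(z-o[2])/ray[2])[:2],end=' ')
    print(ax)
  print('nets',[nets.look_for(n,cam)[:1] for n in('nest_red_floor',)])
E
```

```text
clock: 22.02
tcp_pos: [0.5732, 0.1777, 0.2451]
orientation: [1.118, 1.265, -1.115]
contact_force: [-0.2, 0.8, -4.5]
grip_width: 0.0303
t 22.025 tcp [0.5732 0.1777 0.2451] F [-0.2434  0.7623 -4.46  ] M [ 0.0153 -0.0273 -0.0223] grip 0.030306995836782917 yaw 7.167330478604655 tilt [-1.      0.0015 -0.0006]
tool shift mm to [ 0.443  -0.2955  0.245 ] : [  -0.4689 -188.2283  453.2444]
top green 0.006 [ 0.4361 -0.1811] top green 0.016 [ 0.4361 -0.1799] (15.589118003845215, 15.969606399536133)
top red 0.006 [ 0.4445 -0.2957] top red 0.016 [ 0.4444 -0.2935] (16.144577026367188, 16.879966735839844)
nets [[{'location': [0.4473, -0.2891, 0.0044], 'score': 0.74}]]
scene green 0.006 [ 0.4335 -0.1807] scene green 0.016 [ 0.439  -0.1824] (20.267480850219727, 22.245317459106445)
scene red 0.006 [ 0.4416 -0.2959] scene red 0.016 [ 0.4471 -0.2964] (22.424089431762695, 24.895658493041992)
nets [[{'location': [0.4453, -0.2982, 0.0029], 'score': 0.6}]]
```

```bash
python3 -m pendant '[28,0,-7.5,18,0,28,0,-14.9,36,0,28,0,-22.4,54,0,28,0,-22.4,54,0,28,0,-22.4,54,0,28,0,-22.4,54,0,28,0,-22.4,54,0,28,0,-22.4,54,0,28,0,-18.7,45,0,28,0,-11.2,27,0,28,0,0,0,0,28,40,0,0,0,28,50,0,0,0,28,40,0,0,0,28,18,0,0,0,28,0,0,0,0,28,0,0,0,0]'; python3 st.py .4442,-.2925,.095
python3 - <<'E'
from h import *
from scipy.optimize import least_squares
o=r.get_obs()['tcp_pos']
for cam in('scene','top'):
    p,d=snap(cam,'cup_'+cam+'.png',(140,170,320,310) if cam=='scene' else (350,180,480,300),4)
    C=cloud(cam,d)
    m=nets.silhouettes('sleeve_mid',cam)
    if not m: print(cam,'no mask');continue
    q=C[m[0]['mask']&(d>0)];q=q[(np.hypot(q[:,0]-o[0],q[:,1]-o[1])<.03)&(q[:,2]>.03)&(q[:,2]<.155)]
    print(cam,len(q),m[0]['score'],'z',np.percentile(q[:,2],[2,98]))
    for a,b in((.05,.065),(.065,.08),(.08,.1),(.1,.12),(.12,.14)):
        s=q[(q[:,2]>a)&(q[:,2]<b)]
        if len(s)>15:
            f=least_squares(lambda c:np.hypot(s[:,0]-c[0],s[:,1]-c[1])-.016,o[:2],loss='soft_l1',f_scale=.002);print(a,b,len(s),f.x)
E
```

```text
clock: 24.45
tcp_pos: [0.4448, -0.2929, 0.0977]
orientation: [1.117, 1.263, -1.115]
contact_force: [0.3, -1.3, -2.9]
grip_width: 0.0304
t 24.45 tcp [ 0.4448 -0.2929  0.0977] F [ 0.3095 -1.2658 -2.8662] M [-0.0574  0.0088 -0.0024] grip 0.030382275172472106 yaw 7.161428751058961 tilt [-1.      0.0024  0.0013]
tool shift mm to [ 0.4442 -0.2925  0.095 ] : [ 2.7234 -0.5025 -0.483 ]
scene 185 0.69 z [0.0585 0.1164]
0.05 0.065 24 [ 0.4452 -0.2949]
0.065 0.08 52 [ 0.4451 -0.2943]
0.08 0.1 76 [ 0.4455 -0.2932]
0.1 0.12 31 [ 0.4455 -0.2918]
top no mask
```

View pics/cup_scene.png

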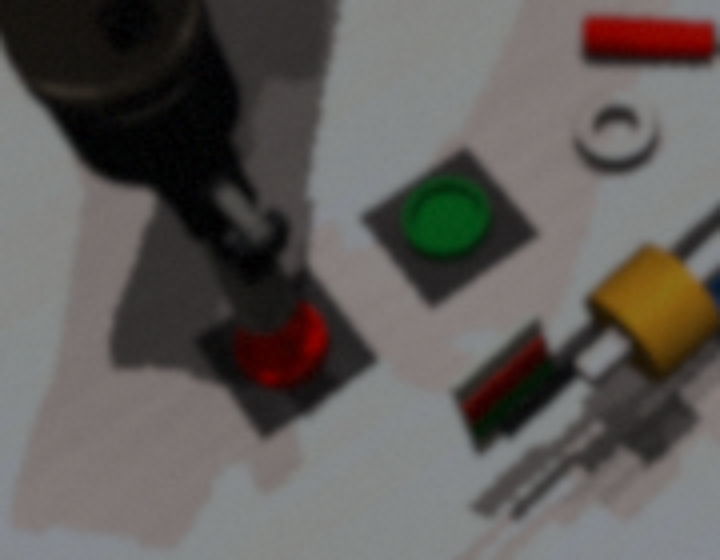

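The picture shows the sleeve over the red cup at about (275,300), leaning about 0.06 rad. Its foot fits at (0.445, -0.2955), within 1 mm of the cup centre. Lowering now.

```bash
python3 -m pendant '[28,8,0,0,0,28,14,0,0,0,28,12,0,0,0,28,5,0,0,0,28,1,0,0,0,28,0,0,0,0,28,0,0,0,0]'; python3 st.py
```

```text
clock: 25.52
tcp_pos: [0.4439, -0.2924, 0.0565]
orientation: [1.117, 1.265, -1.116]
contact_force: [0.1, 0.3, -4.0]
grip_width: 0.0309
t 25.525 tcp [ 0.4439 -0.2924  0.0565] F [ 0.1144  0.3178 -3.9784] M [-0.0516  0.0604  0.013 ] grip 0.03085033126578806 yaw 7.158352804853044 tilt [-1.      0.0006  0.0003]
```

```bash
python3 -m pendant '[28,0.8,0,0,0,28,0.8,0,0,0,28,0.8,0,0,0]'; python3 -m pendant '[28,0.7,0,0,0,28,0.7,0,0,0]'
```

```text
clock: 25.9
tcp_pos: [0.4436, -0.2922, 0.0538]
orientation: [1.117, 1.266, -1.117]
contact_force: [0.7, 0.6, -2.3]
grip_width: 0.0305
clock: 26.15
tcp_pos: [0.4436, -0.2922, 0.0523]
orientation: [1.117, 1.266, -1.117]
contact_force: [0.2, -1.0, -3.2]
grip_width: 0.0305
```

```bash
python3 -m pendant '[28,0.6,0,0,0]';  python3 -m pendant '[28,0.6,0,0,0]'
```

```text
clock: 26.28
tcp_pos: [0.4436, -0.2922, 0.0517]
orientation: [1.117, 1.266, -1.117]
contact_force: [0.3, 0.2, -3.5]
grip_width: 0.0303
clock: 26.4
tcp_pos: [0.4436, -0.2922, 0.0511]
orientation: [1.117, 1.266, -1.117]
contact_force: [0.5, 0.1, -4.1]
grip_width: 0.0303
```

```bash
python3 -m pendant '[28,0.5,0,0,0]';  python3 -m pendant '[28,0.5,0,0,0]'
```

```text
clock: 26.52
tcp_pos: [0.4436, -0.2923, 0.0506]
orientation: [1.117, 1.266, -1.117]
contact_force: [0.3, 0.3, -3.8]
grip_width: 0.0306
clock: 26.65
tcp_pos: [0.4437, -0.2923, 0.0502]
orientation: [1.117, 1.266, -1.117]
contact_force: [0.5, 0.2, -3.8]
grip_width: 0.0308
```

```bash
python3 -m pendant '[28,0.5,0,0,0]';  python3 -m pendant '[28,0.4,0,0,0]'
```

```text
clock: 26.78
tcp_pos: [0.4437, -0.2922, 0.0496]
orientation: [1.117, 1.266, -1.117]
contact_force: [0.2, 0.1, -3.6]
grip_width: 0.0306
clock: 26.9
tcp_pos: [0.4437, -0.2924, 0.0494]
orientation: [1.117, 1.266, -1.117]
contact_force: [-0.6, -0.4, -0.7]
grip_width: 0.0305
```

```bash
python3 -m pendant '[28,0.4,0,0,0]'; python3 st.py
```

```text
clock: 27.02
tcp_pos: [0.4437, -0.2926, 0.0492]
orientation: [1.117, 1.265, -1.117]
contact_force: [-1.2, -0.2, 3.5]
grip_width: 0.031
t 27.025 tcp [ 0.4437 -0.2926  0.0492] F [-1.195  -0.2351  3.4957] M [-0.031   0.2938  0.028 ] grip 0.03096039758639837 yaw 7.14883644319967 tilt [-1.      0.0004  0.0003]
```

```bash
python3 -m pendant '[30,0.3,0,0,0,31,0,0,0,0,32,0,0,0,0,33,0,0,0,0,35,0,0,0,0,39,0,0,0,0,46,0,0,0,0,56,0,0,0,0,70,0,0,0,0,80,0,0,0,0,80,0,0,0,0]' 20; python3 st.py
```

```text
clock: 28.4
tcp_pos: [0.4436, -0.2923, 0.0486]
orientation: [1.117, 1.266, -1.117]
contact_force: [0.1, -0.5, -0.4]
grip_width: 0.0797
t 28.4 tcp [ 0.4436 -0.2923  0.0486] F [ 0.1136 -0.4517 -0.3799] M [-0.0222  0.0285 -0.0102] grip 0.07970128551063357 yaw 7.157350107388755 tilt [-1. -0. -0.]
```

```bash
python3 -m pendant '[80,-10,0,0,0,80,-25,0,0,0,80,-40,0,0,0,80,-50,0,0,0,80,-50,0,0,0,80,-25,0,0,0,80,-5,0,0,0,80,0,0,0,0,80,0,0,0,0]'; python3 st.py
python3 - <<'E'
from h import *
o=np.array([.4446,-.2953])
from scipy.optimize import least_squares
for cam in('scene','top'):
    p,d=snap(cam,'end_'+cam+'.png')
    C=cloud(cam,d);q=C[(d>0)&(np.hypot(C[...,0]-o[0],C[...,1]-o[1])<.03)];q=q[(q[:,2]>.03)&(q[:,2]<.12)]
    t=q[q[:,2]>.085];print(cam,'top z',np.percentile(t[:,2],[5,50,95]),np.median(t,0),[np.round(x,3) for x in cv2.minAreaRect((t[:,:2]).astype(np.float32))[:1]])
    if cam=='scene':
        for a,b in((.03,.05),(.05,.07),(.07,.09)):
            s=q[(q[:,2]>a)&(q[:,2]<b)];f=least_squares(lambda c:np.hypot(s[:,0]-c[0],s[:,1]-c[1])-.016,o,loss='soft_l1',f_scale=.002);print(a,b,len(s),f.x)
E
```

```text
clock: 29.52
tcp_pos: [0.4429, -0.2918, 0.2523]
orientation: [1.116, 1.268, -1.118]
contact_force: [0.3, -0.1, -0.3]
grip_width: 0.0798
t 29.525 tcp [ 0.4429 -0.2918  0.2523] F [ 0.3243 -0.0605 -0.2762] M [ 0.007   0.0053 -0.0701] grip 0.07984798091744107 yaw 7.162089719041376 tilt [-1.     -0.0021 -0.001 ]
scene top z [0.0885 0.0951 0.0976] [ 0.4478 -0.2947  0.0951] [array([ 0.446, -0.295])]
0.03 0.05 68 [ 0.4444 -0.2946]
0.05 0.07 73 [ 0.4443 -0.2946]
0.07 0.09 74 [ 0.4445 -0.2945]
top top z [0.0904 0.0949 0.0987] [ 0.4432 -0.2904  0.0949] [array([ 0.444, -0.291])]
```

View pics/end_scene.png

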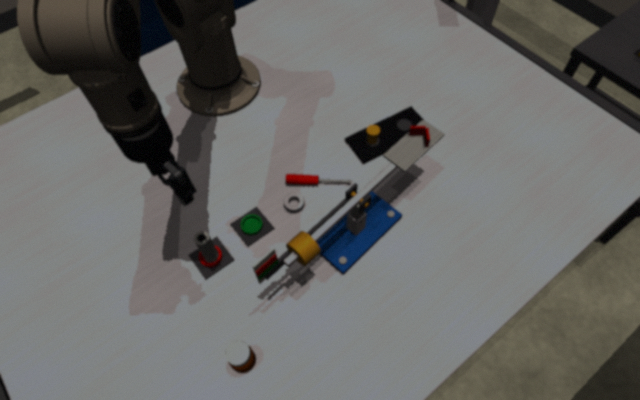

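The sleeve stands upright in the red cup at (208,250), with its top at z ≈ 0.096 m (floor 6 mm plus 90 mm) and its axis vertical. The gripper is clear and everything else is in place. Handing in.

```bash
python3 -c "
from bench import r
print(r.hand_in())"
```

```text
the job is handed in; nothing more can be done
None
```

The sleeve turned out too heavy and now stands in the red cup. I handed the job in at about 30 s of the allowed 64 s.

- **Weighing:** I set the sleeve on the pan with about 4 N of contact. I then slid it to +y until the stop pushed back. The highest force I read was about 7.4 N, with almost none sideways, which points to both V walls touching. After I let go, the pan sank about 9 mm at y = 137 mm, which is roughly 0.06 rad, the lower rest. It was at the same height 2 s later, with the pointer in the red band. The weight felt in the grip, about 3.7 N, agrees with a heavy sleeve.
- **Placing:** I regripped slowly, with about 5 N on the sleeve, and set it down at under 4 N. The last picture and depth fit show it upright and centred in the red cup to about 1 mm, its top at about 96 mm. The gripper is well clear, the pan is back up and nothing else looks moved.
- **Limits of the checks:**
  - **Home in the stop:** this rests on the force readings. The sleeve may have leaned slightly in the fingers during the push, so I can't rule out a gap of under 1 mm.
  - **Top camera:** it put the sleeve's top about 3–4 mm from the scene camera's figure in y. Its reading of the sleeve on the rack was off the same way, by about 2–3 mm.
  - **Networks:** they missed the plug and the red cup in the first top picture, and the sleeve in the top view over the cup. I used colour and depth there.

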